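Thread the coaster set on its carry post and move it to the tray

TASK

Pick up the blue-handled brass carry post from its wooden stand and thread it down through the three stacked bamboo coasters into the dark metal base, gently feeling for the slot inside without dragging or twisting the base, until its collar rests on the top coaster. Turn the post to lock its foot under the slot, lift base and coasters together by the post alone, and set them softly down in the round recess of the dark wooden tray, leaving the post standing upright in the stack. Do not touch the coasters or base with the gripper, press hard, or disturb the other things on the console.

Things in the scene. Friction and masses are not known exactly. Their poses are not given: they have to be found in the camera images.
- post: Carry post, 120 g, starting upright in the stand. Origin: centre of the foot's underside, z up along the post. Its brass T-foot is a crossbar 20 mm long along the post's x, 8 mm wide along y, 5 mm thick (z 0 to 5 mm); above it a round brass shaft, 8 mm in diameter, up to the collar at z 36.5 mm.
- collar (a point): Centre of the underside of the post's round brass collar, 36 mm in diameter, 4 mm thick; 36.5 mm above the post's origin.
- handle (a point): Where to grip the post: 66 mm above its origin, on the axis of the square blue handle, 20 x 20 mm with sides along the post's x and y, from 40.5 to 86.5 mm above the origin. Grip either pair of parallel sides with 50 N or more.
- base: Round dark metal base under the coasters, 94 mm diameter, 24 mm high, about 360 g, loose on the console. Origin: centre of its underside, z up, x towards a small brass dot on its side and rim. Its middle is a well 40 mm across, closed near the top by the lock plate.
- lock (a point): Centre of the top face of the base's sprung lock plate (4 mm thick), 23 mm above the base's origin. A straight slot, 23 x 11 mm, runs through it. The slot's direction is NOT given by any pose: each time it is another, within 1.3 rad either way of the base's x axis. The foot passes only with its crossbar along the slot, within about 0.1 rad; half a turn is the same.
- well (a point): Floor of the base's well, 4 mm above its origin. Pressed by a crossbar that does not fit, the lock plate above sinks at most 4 mm, resisting 1.5 N plus 1.5 N per mm, then stops hard. When the crossbar turns into line the plate springs up round it and the force vanishes; turning on in the slot drags the base round. Under the plate the foot turns freely.
- base_mark (a point): Point on the top outer rim of the base at its brass dot, 47 mm from its axis along the base's x and 24 mm above the origin.
- coaster_low: Lowest bamboo coaster: ring of 88 mm diameter and 8 mm thickness with a 27 mm round hole, 36 g, loose on the base and up to 1.5 mm off its centre. Origin: centre of its underside (24 mm above the base's origin), z up.
- coaster_mid: Middle bamboo coaster, like the lowest; its underside is 32 mm above the base's origin.
- coaster_top: Top bamboo coaster, like the lowest; its underside is 40 mm, its top 48 mm above the base's origin. Fully in, the collar rests on it and the post's origin is 11.5 mm above the base's. Then turned 1.0 to 2.1 rad away from the slot (best 1.57, either way) the foot is locked: on lifting, the post rises 2.5 mm, catches under the lock plate and carries base and coasters.
- stand: Fixed dark wooden cylinder, 60 mm diameter, 50 mm high, with a 27 mm bore from top to bottom; the post hangs in it by its collar (post's origin 13.5 mm above the console). Origin: centre of its underside.
- tray: Fixed round dark wooden tray, 124 mm diameter, with a round recess 104 mm in diameter whose floor is 6 mm above the console and whose rim is 11 mm high. Origin: centre of its underside.
- bowl: Bystander: white ceramic bowl with a blue woven pattern, 136 mm wide, 52 mm high. Origin: centre of its underside.
- tool_case: Bystander: red plastic multi-tool case with a black latch, 55 x 115 x 32 mm. Origin: centre of its underside.
- keys: Bystander: steel key ring 35 mm wide with two brass keys, 55 mm long, 4 mm high. Origin: centre of the ring, underneath.
- paperweight: Bystander: green glass paperweight, 68 mm wide, 45 mm high. Origin: centre of its underside.
- torch: Bystander: flat lighter-shaped aluminium torch, 74 x 26 x 14 mm. Origin: centre of its main part's underside.
- jar: Bystander: amber glass jar, 60 mm wide, 65 mm high. Origin: centre of its underside.
Things that resemble listed ones, but are neither listed nor needed, are in the scene too. Of the things that look like the post, the largest one is meant.

How it is judged:
By the outcome, as a careful person would: the job done as asked, in the order asked, and still so for the second after the job is handed in, with the robot touching nothing.
It also fails if it takes over 72 s, if anything falls off the work surface, if the arm or the gripper's body presses on something with over 40 N, if the wrist force passes 120 N, or if a joint passes its speed limit or range.

ROBOT

A 6-joint arm with a two-finger parallel gripper is mounted at the origin on the work surface. World frame = base frame: x ahead of the robot, y to its left, z up, the work surface at z = 0. Lengths are in mm, angles in rad, forces in N, time in s.
With the tool pointing down it reaches from about 350 to 975 mm from the base axis. Payload 7.1 kg.
Tool frame: the origin (TCP) lies midway between the tips of the shut fingers; the grasp point (between the pads) lies 19 mm behind it (ctrl.grip_depth is the distance from the TCP to the grasp point, in mm); z points along the fingers, y is the line along which they close (so a half turn about z gives the same grasp; the last joint's range is limited). The gripper opens to 88 mm and grips with 3 to 60 N. Pads are 20 mm wide; open, the fingers measure 115 mm over their backs; the gripper's body (75 mm by 178 mm) begins 61 mm behind the grasp point.
Start: joints at [1.214, 0.423, 1.63, -0, 1.089, -0.019], TCP at [207.101, 589.673, 222.675] pointing down, gripper open.
Joint ranges: [-3, 3], [-0.9, 2.11], [0.09, 2.58], [-1.31, 4.45], [0.11, 2.69], [-2.54, 2.54]. Speed limits (rad/s): [2.39, 2.39, 3.01, 3.14, 3.14, 3.14].

INTERFACE

Orientations are given as a rotation vector (axis times angle).
In Python, from workcell import ctrl, cams gives the robot as it stands.
- The arm moves only by the tool move_arm, never from a script. Its argument "steps" is a list of rows, each a list of 3 entries, a list of its own where there are three numbers: the shift along the tool's x, y, z in units of 25 mm (1.0 is 25 mm), then the turn about the tool's z in units of 5 degrees (1.0 is 5 degrees), then the closure, from 0 (fully open) to 1 (shut). A call has 1 to 20 rows; each row shifts and turns the commanded pose from where the row before left it, along the tool's axes as they then stand; what a row does not reach is not made up. A row lasts 1/12 s, in which the tool goes at most 41.7 mm and 7.16 degrees, less where a joint would pass 70% of its speed; a pose out of reach is approached as far as the arm can. A call is refused whole if a number of a shift passes 1 or a number of a turn 1, either way. A call with a gripper value outside its range is refused whole. The fingers move at their own pace and stop on an object; the grip force is fixed at half the most. Time passes only in rows, so rows that do not move let the fingers close. It gives the time, the measured TCP pose, the force, the opening and the grip force at its end, in the units of the state.
- ctrl.get_obs(): the state, without advancing time (a new reading comes with each control period).
- cams.get_image(name): name is "side" or "top"; returns a dict with "image" (384x512x3 uint8, red, green, blue), "camera_matrix" (3x3 intrinsics, pixels), "k1" (the pictures are not rectified: a ray, as slopes to the right and down, at radius r is drawn at 1 + k1 r^2 times it, then the intrinsics apply), "xyz" and "rotation" of the camera in the world. Camera axes: x right, y down, z forward; pixel columns grow to the right and rows downward; lengths in mm; the calibration is good to about 2 mm. A picture is of the moment at which its call begins. There is no depth.
- ctrl.close_job(): hands the job in; it is judged then, once.
Trained networks look in the newest picture that a camera, given by its name, has taken for a name from the list of things; names that differ only in an ending like _2 or _b are one class to them, and where a whole thing is asked for, a point or a joint stands for the part that bears it (a point fixed in the world has none). Each returns a list of dicts, best first, with "p" (0 to 1); they miss things now and then, are a little off and sometimes report something else, mostly with a low value. They report only what shows in the picture. A call takes as long as a camera call. They do not tell look-alikes from the thing itself.
- cams.boxes_of(camera, thing): "rect" ([centre column, centre row, width, height] in pixels, round what is visible of it).
- cams.cut_out(camera, thing): "pixels" (384x512 bool, what is visible of it) and "rect" ([centre column, centre row, width, height] in pixels, round what is visible of it).
The state is a dict: "t": time; "qpos": joint angles; "qvel": joint speeds; "joint_torque": joint torques, N m; "ee_pos": TCP position; "orientation": TCP orientation; "ft_force": force on the tool from outside, world axes, zero at the start; "moment": the same for the moment, N m; "width": finger opening in mm; "grasp_force": force on a finger pad.
Only numpy, scipy, OpenCV 4.12 (cv2) and the standard library are available. Lean on these libraries where they do the work, as an engineer would, in place of code of your own. Each camera call takes 0.05 s, during which the arm holds its last target. There are 200 camera calls.

## Working session

There is one attempt and no reset: what is moved stays moved. The work goes in short steps, Python scripts to look and compute and a tool call to move; the robot and the scene stay as the last step left them, time stands still between calls to the robot, and variables do not carry over. Pictures are saved under pics/ and viewed, at most 10 in all, crops included, and the job is handed in when it is done.

Besides the shell and the picture viewer there is one more tool, called after "Emit:" by a JSON object that holds its "api" and its "payload". move_arm: Moves the arm, as the interface text tells. Its arguments: {"type":"object","properties":{"steps":{"type":"array"}},"required":["steps"]}

```bash
mkdir -p pics
cat > h.py <<'E'
import numpy as np, cv2
from workcell import ctrl, cams
def snap(n,f=None):
    d=cams.get_image(n)
    if f: cv2.imwrite(f,d["image"][:,:,::-1])
    return d
def ray(d,uv):
    K=np.array(d["camera_matrix"]);p=np.array([(uv[0]-K[0,2])/K[0,0],(uv[1]-K[1,2])/K[1,1]])
    q=p.copy()
    for _ in range(30): q=p/(1+d["k1"]*(q@q))
    R=np.array(d["rotation"])
    if R.shape!=(3,3): R=cv2.Rodrigues(R.astype(float))[0]
    return np.array(d["xyz"],float),R@np.array([q[0],q[1],1.])
def atz(d,uv,z):
    o,v=ray(d,uv);return o+v*(z-o[2])/v[2]
def proj(d,P):
    R=np.array(d["rotation"])
    if R.shape!=(3,3): R=cv2.Rodrigues(R.astype(float))[0]
    c=R.T@(np.array(P,float)-np.array(d["xyz"]));q=c[:2]/c[2];q=q*(1+d["k1"]*(q@q))
    K=np.array(d["camera_matrix"]);return np.array([K[0,0]*q[0]+K[0,2],K[1,1]*q[1]+K[1,2]])
E
python3 - <<'E'
from h import *
ims=[]
for n in("top","side"):
    d=snap(n);ims.append(d["image"][:,:,::-1]);print(n,d["camera_matrix"],d["k1"],d["xyz"],d["rotation"])
    for t in("post","base","stand","tray","coaster_top","base_mark","bowl","jar"):
        print(t,[(round(b["p"],2),np.round(b["rect"]).tolist()) for b in cams.boxes_of(n,t)])
    cv2.imwrite(f"pics/{n}.png",cv2.resize(ims[-1],(800,600),interpolation=cv2.INTER_CUBIC))
print(ctrl.get_obs())
E
```

```text
top [[442.78111278   0.         253.25353533]
 [  0.         442.78111278 198.49842403]
 [  0.           0.           1.        ]] 0.044502192017690394 [ 546.33871319   42.56988422 1243.66432991] [-2.17017882  2.22740365 -0.04350788]
post [(0.59, [164.0, 196.0, 9.0, 5.0]), (0.44, [141.0, 238.0, 10.0, 11.0]), (0.28, [371.0, 146.0, 52.0, 53.0]), (0.17, [227.0, 208.0, 11.0, 26.0])]
base [(0.73, [362.0, 228.0, 25.0, 29.0])]
stand []
tray [(0.32, [360.0, 225.0, 24.0, 32.0])]
coaster_top [(0.75, [369.0, 228.0, 32.0, 31.0]), (0.64, [269.0, 137.0, 41.0, 35.0])]
base_mark [(0.73, [360.0, 228.0, 23.0, 31.0])]
bowl [(0.69, [371.0, 149.0, 53.0, 52.0]), (0.43, [359.0, 228.0, 22.0, 24.0])]
jar [(0.91, [156.0, 156.0, 25.0, 26.0]), (0.19, [358.0, 227.0, 22.0, 21.0]), (0.19, [175.0, 227.0, 25.0, 24.0])]
side [[490.44989522   0.         261.57385394]
 [  0.         490.44989522 185.24942296]
 [  0.           0.           1.        ]] 0.06124391905731355 [383.07012726 886.75904754 672.59354199] [-0.31620634  2.6388806  -1.43081411]
post [(0.63, [269.0, 276.0, 21.0, 33.0]), (0.58, [223.0, 293.0, 17.0, 2
[... 391 characters left out ...]
0, 157.0, 9.0, 5.0])]
jar []
{'t': 0.9, 'qpos': array([ 1.21401142e+00,  4.23070590e-01,  1.62986622e+00, -3.76650548e-06,
        1.08851902e+00, -1.89824276e-02]), 'qvel': array([ 0.00169994,  0.00080202, -0.00041249,  0.000783  , -0.00087241,
       -0.00068911]), 'joint_torque': array([ 1.41499568e-03, -5.44560170e+01, -2.74052256e+01,  6.44539436e-02,
        1.67337188e-02, -3.37543565e-05]), 'ee_pos': array([207.11158081, 589.71994864, 222.7067394 ]), 'orientation': array([5.28092056e-01, 3.09686002e+00, 2.10162153e-04]), 'ft_force': array([-0.39261156, -0.23459394,  0.45611866]), 'moment': array([-0.04680593, -0.00367518,  0.0497841 ]), 'grasp_force': 0.0, 'width': 88.36790464245114}
```

View pics/top.png

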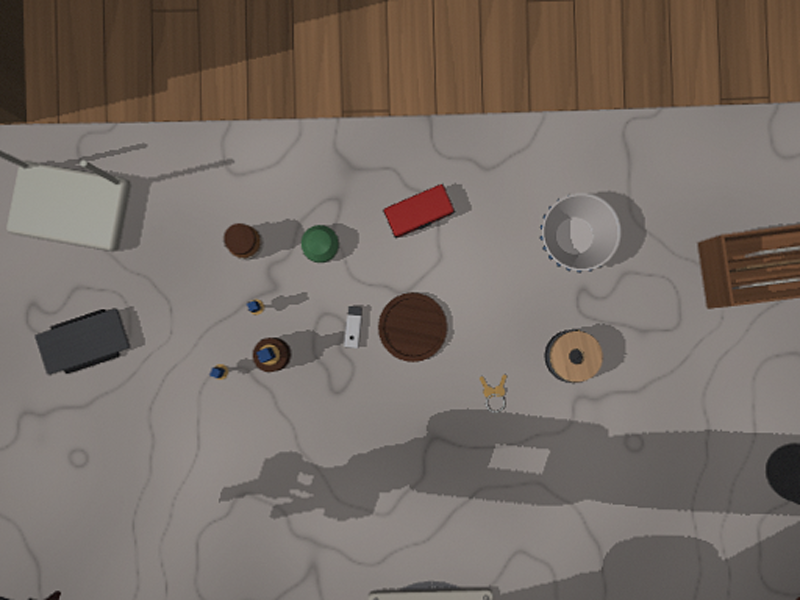

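View pics/side.png

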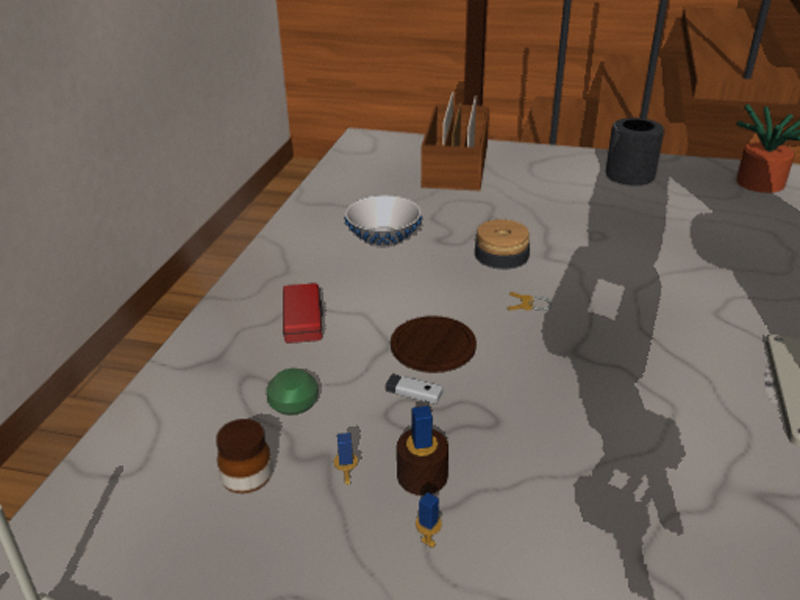

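Candidates for the post (800x600 top picture): in the stand (269,355), a small loose one (255,306) and another small loose one (218,372). I choose the one in the stand, which is the largest, and will check it with a close crop. The stack is at (575,356) and the tray at (413,326).

```bash
cat >> h.py <<'E'
def up(im,c,r0,k): 
    return cv2.resize(im[int(c[1]-r0[1]):int(c[1]+r0[1]),int(c[0]-r0[0]):int(c[0]+r0[0]),::-1],None,fx=k,fy=k,interpolation=cv2.INTER_CUBIC)
E
python3 - <<'E'
from h import *
a=snap("top");b=snap("side")
A=up(a["image"],(172,227),(40,30),5);B=up(a["image"],(368,228),(40,30),5)
C=up(b["image"],(270,290),(40,30),5);D=up(b["image"],(321,156),(40,30),5)
cv2.imwrite("pics/crop.png",np.vstack([np.hstack([A,B]),np.hstack([C,D])]))
np.savez("first.npz",top=a["image"],side=b["image"])
print(atz(a,(172,227),100)[:2],atz(b,(270,275),100)[:2],atz(a,(368,228),48)[:2],atz(a,(264,209),11)[:2])
E
```

```text
[526.48754327 255.85931013] [520.07767763 296.05228797] [ 509.37949834 -261.02407661] [568.19135295  15.79707469]
```

View pics/crop.png

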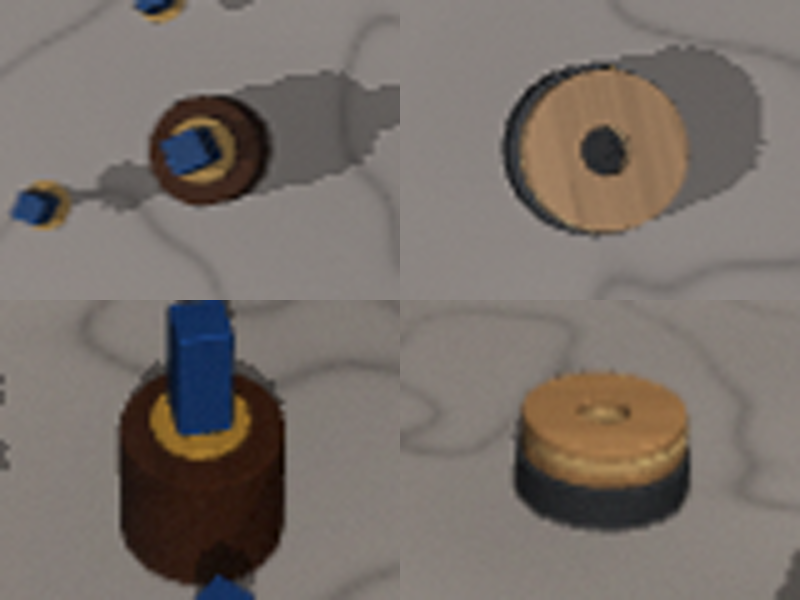

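The crop shows the chosen post standing in its stand, with the large collar and the 20 mm handle; the loose ones are clearly smaller. The stack shows clearly too. Next I fit the outlines at sub-pixel level.

```bash
cat >> h.py <<'E'
from scipy.optimize import minimize
T=np.linspace(0,2*np.pi,60,endpoint=False)
def cyl(x,y,r,z0,z1): return [[x+r*np.cos(t),y+r*np.sin(t),z] for t in T for z in(z0,z1)]
def box(x,y,yaw,h,z0,z1):
    c,s=np.cos(yaw),np.sin(yaw)
    return [[x+h*(i*c-j*s),y+h*(i*s+j*c),z] for i in(-1,1) for j in(-1,1) for z in(z0,z1)]
def render(d,sets,S=8):
    m=np.zeros((384*S,512*S),np.uint8)
    for P in sets:
        uv=np.array([proj(d,p) for p in P]);uv=((uv+.5)*S-.5)
        cv2.fillConvexPoly(m,cv2.convexHull(np.round(uv*16).astype(np.int32)),255,shift=4)
    return cv2.resize(m,(512,384),interpolation=cv2.INTER_AREA)/255.
def fit(ds,masks,f,x0,step,rois=None):
    def cost(p): return sum(np.sum((render(d,f(p))-m)**2) for d,m in zip(ds,masks))
    sim=[np.array(x0,float)]+[np.array(x0,float)+np.eye(len(x0))[i]*step[i] for i in range(len(x0))]
    r=minimize(cost,x0,method="Nelder-Mead",options=dict(initial_simplex=sim,xatol=.02,fatol=.05,maxiter=120))
    return r.x,r.fun
def near(shape,c,r):
    m=np.zeros(shape[:2],np.uint8);cv2.circle(m,(int(c[0]),int(c[1])),int(r),1,-1);return m>0
def masks(d,c,r):
    im=cv2.GaussianBlur(d["image"],(1,1),0).astype(int);R,G,B=im[...,0],im[...,1],im[...,2]
    n=near(im.shape,c,r);return im,R,G,B,n
E
cat > m1.py <<'E'
from h import *
a=snap("top");b=snap("side")
def rep(name,f,mf,x0,step,z):
    for tag,ds in(("top",[a]),("side",[b]),("both",[a,b])):
        ms=[]
        for d in ds:
            c=proj(d,[x0[0],x0[1],z]);ms.append(mf(*masks(d,c,40)))
        r=fit(ds,ms,f,x0,step);print(name,tag,np.round(r[0],2),round(r[1],1),[int(m.sum()) for m in ms],flush=True)
lum=lambda R,G,B:(R+G+B)/3
if __name__=="__main__":
    rep("handle",lambda p:[box(p[0],p[1],p[2],10,54,100)],lambda im,R,G,B,n:(n&(B>R+25)&near(im.shape,(0,0),9999))*1.,[521,262,.3],[4,4,.2],77)
E
python3 - <<'E'
from m1 import *
for d in(a,b):
    for P in([510,-262,48],[510,-262,12],[568,16,8]):
        u=proj(d,P).astype(int);print(u,d["image"][u[1],u[0]])
for d,pts in((a,[(355,228),(400,220),(264,209),(385,222),(340,240)]),(b,[(321,170),(310,160),(277,219),(300,180)])):
    for p in pts: print(p,d["image"][p[1],p[0]])
print(proj(a,[526,256,77]),proj(b,[526,256,77]),proj(b,[526,265,77]))
E
```

```text
[368 227] [47 46 48]
[365 227] [43 45 47]
[263 209] [64 41 32]
[321 146] [136 100  61]
[320 158] [152 117  74]
[277 217] [45 23 14]
(355, 228) [161 128  96]
(400, 220) [123 117 115]
(264, 209) [65 43 34]
(385, 222) [101  93  90]
(340, 240) [138 132 130]
(321, 170) [42 45 45]
(310, 160) [91 67 47]
(277, 219) [46 22 13]
(300, 180) [131 124 118]
[173.58329904 226.99106945] [271.86521874 268.65436348] [270.71544004 272.10636588]
```

```bash
cat > run1.py <<'E'
from m1 import *
import sys
def rep(name,f,mf,x0,step,z,rad=40,ds0=None):
    for tag,ds in(("top",[a]),("side",[b]),("both",[a,b])):
        ms=[mf(*masks(d,proj(d,[x0[0],x0[1],z]),rad)) for d in ds]
        r=fit(ds,ms,f,x0,step);print(name,tag,np.round(r[0],2),round(r[1],1),[int(m.sum()) for m in ms],flush=True)
rep("handle",lambda p:[box(p[0],p[1],p[2],10,54,100)],lambda im,R,G,B,n:(n&(B>R+15)&(B>G+10))*1.,[523,258,.3],[4,4,.2],77,22)
rep("stack",lambda p:[cyl(p[0],p[1],47,0,24),cyl(p[0],p[1],44,24,48)],lambda im,R,G,B,n:(n&((lum(R,G,B)<70)|(R-B>30)))*1.,[510,-262],[4,4],24,30)
rep("tray",lambda p:[cyl(p[0],p[1],62,0,11)],lambda im,R,G,B,n:(n&((R-B>18)&(lum(R,G,B)<75)))*1.,[568,16],[4,4],8,34)
E
time python3 run1.py
```

```text
handle top [5.2663e+02 2.6591e+02 2.6000e-01] 9.2 [76]
handle side [5.2722e+02 2.6745e+02 3.2000e-01] 19.6 [318]
handle both [5.2723e+02 2.6695e+02 3.3000e-01] 31.4 [76, 318]
stack top [ 509.99 -264.12] 48.7 [972]
stack side [ 509.6  -262.03] 23.5 [966]
stack both [ 509.91 -263.66] 77.5 [972, 966]
tray top [568.51  16.88] 61.5 [1482]
tray side [568.77  18.69] 62.9 [1572]
tray both [568.49  17.51] 130.5 [1482, 1572]
real	0m10.229s
user	0m15.013s
sys	0m2.986s
```

Run:
```python
from h import *
out=[]
for n in("top","side"):
    ds=[snap(n) for _ in range(6)]
    m=np.mean([d["image"].astype(float) for d in ds],0);d=ds[0]
    u=proj(d,[510,-263,48]).astype(int);print(u,np.std([x["image"][u[1],u[0]] for x in ds],0))
    c=m[u[1]-8:u[1]+9,u[0]-9:u[0]+10]
    print(np.round(c.mean(2)).astype(int))
    u=proj(d,[510,-263,20]).astype(int);c=m[u[1]-20:u[1]+21,u[0]-25:u[0]+26];g=((c[...,0]-c[...,2])>8)&(c.mean(2)<110);
    out.append(cv2.resize(np.clip((c-20)*2.2,0,255)[:,:,::-1].astype(np.uint8),(400,320),interpolation=cv2.INTER_NEAREST))
cv2.imwrite("pics/hole.png",np.hstack(out))
```

```text
[368 227] [0.94280904 1.11803399 1.1055416 ]
[[116 119 116 116 118 119 115 118 116 117 117 116 121 115 112 112 113 118
  119]
 [117 118 116 116 117 121 117 119 116 116 117 116 119 116 112 112 113 117
  119]
 [118 118 117 116 116 120 119 117 118 116 119 117 120 118 113 112 112 116
  120]
 [119 116 118 117 116 121 121 120 122 120 122 119 119 120 115 112 112 114
  119]
 [120 116 119 118 116 121 125 103  84  72  56 111 109 122 117 112 113 114
  119]
 [122 117 118 117 118 124  92  53  47  45  43  46 100 107 118 113 113 113
  118]
 [122 118 118 118 119 118  56  43  44  45  45  42  46 105  86 109 112 113
  118]
 [124 119 116 119 125  71  44  45  46  48  45  34  40  65  90 109 113 113
  116]
 [125 120 116 119 125  64  46  46  46  47  46  46  33  56 100 107 110 112
  115]
 [126 121 117 119 125  63  46  47  46  47  46  37  39  32  85 104 111 112
  114]
 [126 123 118 118 122  75  46  45  46  47  36  43  45  43  85 111 113 112
  114]
 [128 124 119 117 121 117  49  43  40  44  44  45  44  64  78 115 114 112
  112]
 [128 125 120 116 120 125  75  43  41  44  45  46  41  63 106 120 116 112
  113]
 [
[... 1045 characters left out ...]
 101  99  99  98  97 100 101  99 103 104 104
  104]
 [104 104 104 105  95  80  89  99 111 112 105  98  87  77  79 101 105 106
  105]
 [103 104 104 104  86  84  98 112 133 137 123 118  98  77  55 100 107 107
  108]
 [104 104 103 105 106 107 109 110 115 112 111 108 107  94  78 104 108 108
  109]
 [103 104 103 103 104 103 103 100 105  94  92  91  95  99 105 106 106 106
  107]
 [106 105 106 105 105 104 104 105 104 104 106 106 107 106 105 105 105 104
  105]
 [110 111 110 111 110 110 110 110 111 110 111 110 110 110 109 109 108 106
  107]
 [115 114 114 114 113 114 115 115 114 115 116 115 115 115 115 115 115 115
  115]
 [113 114 115 117 117 116 115 115 114 114 115 115 115 115 116 115 117 120
  122]]
```

View pics/hole.png

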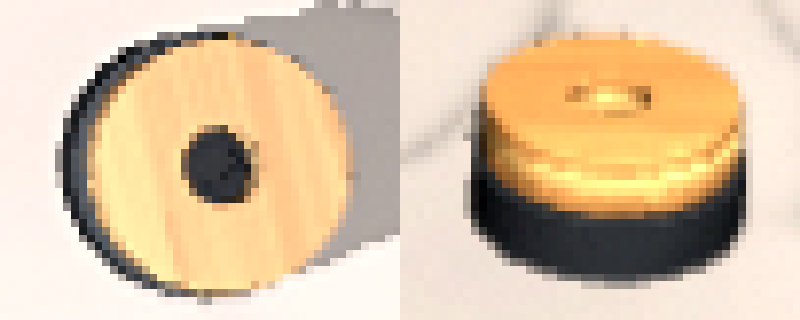

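The base's brass dot seems to be at picture pixel (232,35). Inside the hole, a faint dark edge near (235,165) may be the slot wall. I'll fit the slot angle to that as a starting guess.

Run:
```python
from h import *
ds=[snap("top") for _ in range(6)];d=ds[0]
m=np.mean([x["image"].astype(float) for x in ds],0).mean(2)
S=8
def poly(pts):
    M=np.zeros((384*S,512*S),np.uint8);uv=(np.array([proj(d,p) for p in pts])+.5)*S-.5
    cv2.fillConvexPoly(M,cv2.convexHull(np.round(uv*16).astype(np.int32)),1,shift=4);return M
def rect(x,y,th,z):
    c,s=np.cos(th),np.sin(th);return [[x+i*11.5*c-j*5.5*s,y+i*11.5*s+j*5.5*c,z] for i in(-1,1) for j in(-1,1)]
valid=(m<50);u=proj(d,[510,-263,40]);valid&=near(m.shape,u,7)
print(valid.sum(),proj(d,[510,-263.5,23]),u)
D=np.clip(46-m,-3,14)
res=[]
for dx in(-2,0,2):
  for dy in(-2,0,2):
    for th in np.arange(-1.57,1.57,.0873):
        x,y=510+dx,-263+dy
        w=((poly(rect(x,y,th,23))==1)&(poly(rect(x,y,th,19))==0)).astype(np.uint8)*255
        w=cv2.resize(w,(512,384),interpolation=cv2.INTER_AREA)/255.
        a=w[valid];b=D[valid];res.append((np.corrcoef(a,b)[0,1] if a.std()>0 else 0,th,dx,dy))
res.sort(reverse=True)
for r in res[:15]: print(np.round(r,2))
```

```text
57 [366.55941615 227.52519895] [367.96700805 227.67876929]
[ 0.52 -1.13 -2.   -2.  ]
[ 0.51 -0.87 -2.   -2.  ]
[ 0.5  -0.78 -2.   -2.  ]
[ 0.5  -1.22 -2.   -2.  ]
[ 0.49 -1.05 -2.   -2.  ]
[ 0.48 -0.96 -2.   -2.  ]
[ 0.42 -1.05 -2.    0.  ]
[ 0.42 -1.22  0.   -2.  ]
[ 0.42 -0.96 -2.    0.  ]
[ 0.41 -1.22  0.    0.  ]
[ 0.4  -1.13  0.   -2.  ]
[ 0.39 -1.31  0.   -2.  ]
[ 0.39 -1.31 -2.   -2.  ]
[ 0.39 -0.87 -2.    0.  ]
[ 0.38 -0.7  -2.   -2.  ]
```

Emit:
{"api": "move_arm", "payload": {"steps": [[[-0.9,-0.44,0],0,0.5],[[-0.9,-0.44,0],0,0.5],[[-0.9,-0.44,0],0,0.5],[[-0.9,-0.44,0],0,0.5],[[-0.9,-0.44,0],0,0.5],[[-0.9,-0.44,0],0,0.5],[[-0.9,-0.44,0],0,0.5],[[-0.9,-0.44,0],0,0.5],[[-0.9,-0.44,0],0,0.5],[[-0.9,-0.44,0],0,0.5],[[-0.9,-0.44,0],0,0.5],[[-0.9,-0.44,0],0,0.5],[[-0.9,-0.44,0],0,0.5],[[-0.9,-0.44,0],0,0.5],[[-0.9,-0.44,0],0,0.5],[[-0.9,-0.44,0],0,0.5],[[-0.9,-0.44,0],0,0.5],[[-0.9,-0.44,0],0,0.5]]}}

```text
t: 3.6
ee_pos: [524.4, 267.7, 222.8]
orientation: [0.528, 3.097, 0.0]
ft_force: [0.6, 1.8, 0.2]
width: 44.2
grasp_force: 0.0
```

Emit:
{"api": "move_arm", "payload": {"steps": [[[0,0,0.2],1,0.5],[[0,0,0.2],1,0.5],[[0,0,0.2],1,0.5],[[0,0,0.2],1,0.5],[[0,0,0.2],1,0.5],[[0,0,0.2],1,0.5],[[0,0,0.2],1,0.5],[[0,0,0.2],1,0.5],[[0,0,0.2],1,0.5],[[0,0,0.2],1,0.5],[[0,0,0],0.35,0.5],[[0,0,0],0,0.5]]}}

```text
t: 4.6
ee_pos: [523.4, 268.6, 172.4]
orientation: [-1.828, -2.555, 0.001]
ft_force: [-0.2, 0.1, -0.4]
width: 43.9
grasp_force: 0.0
```

Emit:
{"api": "move_arm", "payload": {"steps": [[[-0.11,0.12,0.5],0,0.5],[[0,0,0.8],0,0.5],[[0,0,0.8],0,0.5],[[0,0,0.8],0,0.5],[[0,0,0.8],0,0.5],[[0,0,0.5],0,0.5],[[0,0,0.28],0,0.5],[[0,0,0],0,0.5],[[0,0,0],0,0.5]]}}

```text
t: 5.35
ee_pos: [527.6, 267.0, 60.7]
orientation: [-1.826, -2.556, 0.0]
ft_force: [-0.3, 0.4, -0.1]
width: 44.3
grasp_force: 0.0
```

Emit:
{"api": "move_arm", "payload": {"steps": [[[0,0,0],0,1],[[0,0,0],0,1],[[0,0,0],0,1],[[0,0,0],0,1],[[0,0,0],0,1],[[0,0,0],0,1],[[0,0,0],0,1],[[0,0,0],0,1]]}}

```text
t: 6.02
ee_pos: [527.8, 267.2, 61.4]
orientation: [1.826, 2.556, 0.002]
ft_force: [-0.3, -0.7, 6.3]
width: 20.9
grasp_force: 30.0
```

Emit:
{"api": "move_arm", "payload": {"steps": [[[0,0,-0.1],0,1],[[0,0,-0.3],0,1],[[0,0,-0.5],0,1],[[0,0,-0.5],0,1],[[0,0,-0.5],0,1],[[0,0,-0.5],0,1],[[0,0,-0.5],0,1],[[0,0,-0.5],0,1],[[0,0,-0.3],0,1],[[0,0,-0.1],0,1],[[0,0,0],0,1]]}}

```text
t: 6.93
ee_pos: [527.7, 267.2, 156.6]
orientation: [1.826, 2.555, 0.002]
ft_force: [-0.0, 0.0, -1.0]
width: 20.5
grasp_force: 30.0
```

Run:
```python
from h import *
a=snap("top");b=snap("side")
o=ctrl.get_obs();p=o["ee_pos"];print(p,o["ft_force"])
ims=[up(d["image"],proj(d,[p[0],p[1],p[2]-20]),(40,48),6) for d in(b,)]
cv2.imwrite("pics/held.png",np.hstack(ims))
```

```text
[526.98791186 266.83901599 155.28069092] [-0.39255003  0.10744628 -1.41560144]
```

View pics/held.png

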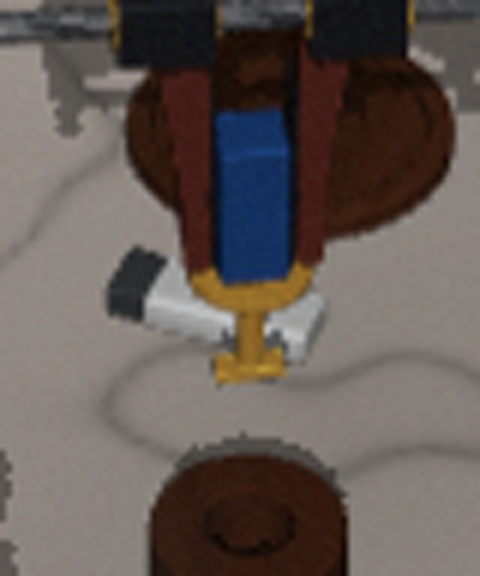

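The post is held, with its T-foot crossbar at (250,372) broadside to the side camera, so the crossbar lies along the tool's y. Now I travel to the stack.

Emit:
{"api": "move_arm", "payload": {"steps": [[[-0.5,-0.19,0],0,1],[[-1,-0.38,0],0,1],[[-1,-0.38,0],0,1],[[-1,-0.38,0],0,1],[[-1,-0.38,0],0,1],[[-1,-0.38,0],0,1],[[-1,-0.38,0],0,1],[[-1,-0.38,0],0,1],[[-1,-0.38,0],0,1],[[-1,-0.38,0],0,1],[[-1,-0.38,0],0,1],[[-1,-0.38,0],0,1],[[-1,-0.38,0],0,1],[[-1,-0.38,0],0,1],[[-1,-0.38,0],0,1],[[-1,-0.38,0],0,1],[[-1,-0.38,0],0,1],[[-1,-0.38,0],0,1],[[-1,-0.38,0],0,1],[[-0.8,-0.3,0],0,1]]}}

```text
t: 8.7
ee_pos: [508.8, -251.0, 154.9]
orientation: [-1.827, -2.554, 0.001]
ft_force: [0.5, 0.4, -1.1]
width: 20.8
grasp_force: 30.0
```

Emit:
{"api": "move_arm", "payload": {"steps": [[[0,0,0],1,1],[[0,0,0],1,1],[[0,0,0],1,1],[[0,0,0],1,1],[[0,0,0],1,1],[[0,0,0],1,1],[[0,0,0],1,1],[[0,0,0],1,1],[[0,0,0],1,1],[[0,0,0],1,1],[[0,0,0],0.66,1],[[0,0,0],0,1]]}}

```text
t: 9.7
ee_pos: [509.0, -249.1, 154.9]
orientation: [-2.78, -1.461, 0.002]
ft_force: [0.2, -0.4, -0.9]
width: 20.3
grasp_force: 30.0
```

Run:
```python
from h import *
b=snap("side");p=ctrl.get_obs()["ee_pos"];print(p)
im=b["image"].astype(int);hsv=cv2.cvtColor(b["image"],cv2.COLOR_RGB2HSV)
u=proj(b,[p[0],p[1],p[2]-20]);n=near(im.shape,u,26)
m=((hsv[...,1]>165)&(abs(hsv[...,0].astype(int)-21)<7)&(im[...,0]>70)&n)*1.
z0=p[2]-47.5;th=-.603
def f(q):
    c,s=np.cos(th),np.sin(th)
    foot=[[q[0]+i*10*c-j*4*s,q[1]+i*10*s+j*4*c,z] for i in(-1,1) for j in(-1,1) for z in(q[2],q[2]+5)]
    return [cyl(q[0],q[1],18,q[2]+36.5,q[2]+40.5),cyl(q[0],q[1],4,q[2],q[2]+36.5),foot]
def model(q):
    M=render(b,f(q));H=render(b,[box(q[0],q[1],th,10,q[2]+40.5,q[2]+86.5)]);return M*(1-H)
def cost(q,zz): return np.sum((model([q[0],q[1],zz])-m)**2)
print(m.sum())
for zz in(z0-1,z0,z0+1):
    r=minimize(cost,[p[0],p[1]],args=(zz,),method="Nelder-Mead",options=dict(initial_simplex=[[p[0],p[1]],[p[0]+3,p[1]],[p[0],p[1]+3]],xatol=.03,fatol=.05,maxiter=80));print(zz,np.round(r.x,2),r.fun)
cv2.imwrite("pics/h2.png",np.hstack([up(b["image"],u,(30,36),8),cv2.cvtColor(cv2.resize((m*255).astype(np.uint8)[int(u[1]-36):int(u[1]+36),int(u[0]-30):int(u[0]+30)],None,fx=5,fy=8),cv2.COLOR_GRAY2BGR)]))
```

```text
[ 509.16035156 -249.06020768  154.95330723]
58.0
106.45330722951772 [ 507.97 -250.91] 28.26926990189944
107.45330722951772 [ 507.48 -248.61] 28.70526713136831
108.45330722951772 [ 507.32 -246.49] 29.05141189235915
```

View pics/h2.png

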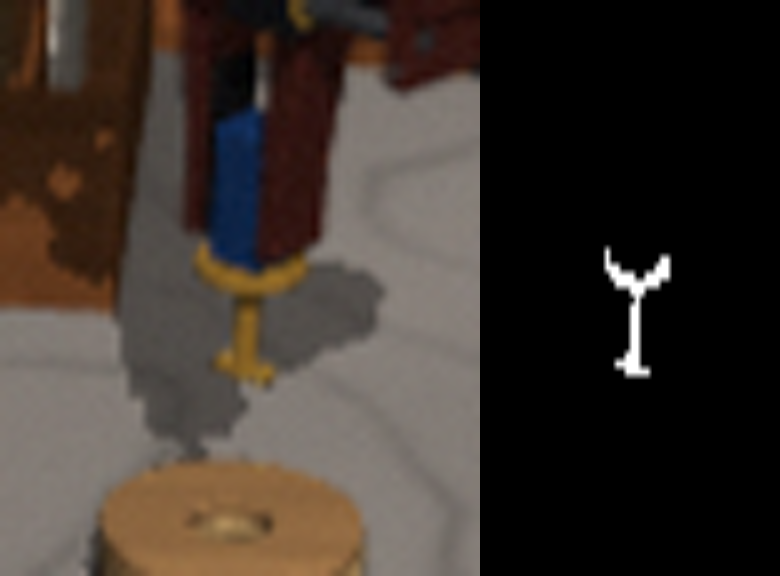

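Emit:
{"api": "move_arm", "payload": {"steps": [[[-0.22,0.18,0.2],0,1],[[-0.21,0.18,0.5],0,1],[[0,0,0.6],0,1],[[0,0,0.5],0,1],[[0,0,0.26],0,1],[[0,0,0.1],0,1],[[0,0,0],0,1],[[0,0,0],0,1]]}}

```text
t: 10.42
ee_pos: [511.7, -262.9, 101.7]
orientation: [2.779, 1.465, -0.0]
ft_force: [-0.0, 0.3, -0.7]
width: 20.8
grasp_force: 30.0
```

Run:
```python
from h import *
b=snap("side");o=ctrl.get_obs();p=o["ee_pos"];print(p,o["ft_force"])
u=proj(b,[510,-263,45])
# tan rim fit of stack again, excluding gripper: redo with first image
F=np.load("first.npz")
im=b["image"].astype(int)
# predicted pixel overlay: model foot outline at TCP-based pose
A=up(b["image"],u,(32,32),9)
q=[p[0],p[1],p[2]-47.5];c,s=np.cos(-.603),np.sin(-.603)
for i in(-1,1):
  for j in(-1,1):
    P=proj(b,[q[0]+i*10*c-j*4*s,q[1]+i*10*s+j*4*c,q[2]]);P=(P-np.floor(u)+32+.5)*9
    cv2.circle(A,(int(P[0]),int(P[1])),3,(255,0,255),-1)
for t in np.linspace(0,6.28,40):
    P=proj(b,[510+13.5*np.cos(t),-263+13.5*np.sin(t),48]);P=(P-np.floor(u)+32+.5)*9
    cv2.circle(A,(int(P[0]),int(P[1])),1,(0,255,0),-1)
    P=proj(b,[510+44*np.cos(t),-263+44*np.sin(t),48]);P=(P-np.floor(u)+32+.5)*9
    cv2.circle(A,(int(P[0]),int(P[1])),1,(0,255,0),-1)
cv2.imwrite("pics/over.png",A)
```

```text
[ 511.9362731  -262.93862857  102.05018414] [ 0.38840765 -0.11219847 -2.11274212]
```

View pics/over.png

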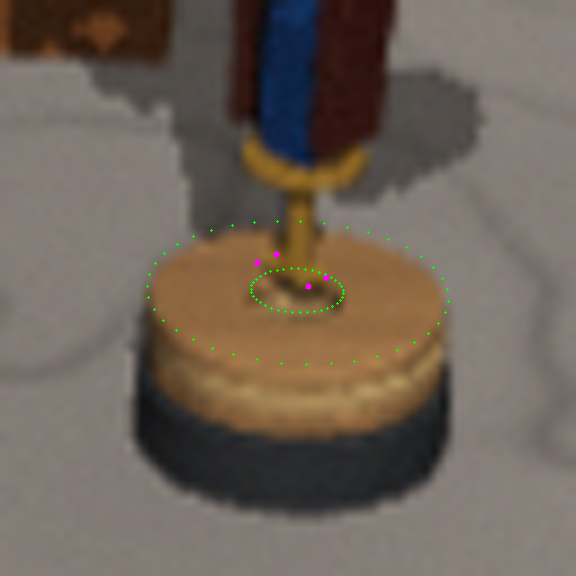

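Run:
```python
from h import *
b=snap("side");p=ctrl.get_obs()["ee_pos"];print(p)
im=b["image"].astype(int);u=np.floor(proj(b,[510,-263,45]))
hsv=cv2.cvtColor(b["image"],cv2.COLOR_RGB2HSV)
r0,r1=int(u[1]-32+14),int(u[1]-32+25);c0,c1=int(u[0]-32+24),int(u[0]-32+44)
brass=(hsv[...,1]>150)&(abs(hsv[...,0].astype(int)-21)<7)&(im[...,0]>60)
S=im[...,0]-im[...,2]
print(S[r0:int(u[1]-32+34),c0:c1])
th=-.603;W=np.zeros(im.shape[:2]);W[r0:r1,c0:c1]=1
def model(x,y,z):
    M=render(b,[cyl(x,y,18,z+36.5,z+40.5),cyl(x,y,4,z+2,z+36.5)]);H=render(b,[box(x,y,th,10,z+40.5,z+86.5)]);return M*(1-H)
m=np.clip((S-12)/95.,0,1)*(hsv[...,0]>14)
for y in(p[1]-1.5,p[1],p[1]+1.5):
    r=minimize(lambda q:np.sum(W*(model(q[0],y,q[1])-m)**2),[p[0],p[2]-47.5],method="Nelder-Mead",options=dict(initial_simplex=[[p[0],p[2]-47.5],[p[0]-3,p[2]-47.5],[p[0],p[2]-50]],xatol=.03,fatol=.02,maxiter=80));print(y,np.round(r.x,2),r.fun)
# coaster top rim from first side/top images, tan only
F=np.load("first.npz")
for n,d in(("side",b),("top",snap("top"))):
    d=dict(d);d["image"]=F[n];i2=F[n].astype(int);T2=((i2[...,0]-i2[...,2])>30)&near(i2.shape,proj(d,[510,-263,30]),30)
    dark=(i2.mean(2)<70)&near(i2.shape,proj(d,[510,-263,30]),30)
    k=np.ones((9,9),np.uint8);T3=cv2.morphologyEx(T2.astype(np.uint8),cv2.MORPH_CLOSE,k)*1.
    r=fit([d],[T3],lambda q:[cyl(q[0],q[1],44,24 if n=="side" else 32,48)],[510,-263],[3,3]);print(n,"coast",r)
```

```text
[ 512.03600851 -262.96176528  102.25616803]
[[  8   7   8  17  19 -46 -53 -56 -56 -57  -3  27  32  34  33  32  35  28
   15   9]
 [  6   7   9  58  42 -35 -54 -59 -57 -60   1  30  31  35  36  34  27  14
    9   9]
 [  7   9  12  93  64   5 -35 -57 -59 -59  -2  27  22  34  43  62  29  11
    7   9]
 [  7   7  13  87 100  82  43  -4 -31 -44 -27  13  24  58  76  97  52  14
    8   7]
 [  7   7  12  57  87  97 102  84  55  33  23  46  71  99 101  97  31   9
    7   7]
 [  6   7   7  22  51  79  95  97 104 107 105 104  97 103  88  60  15   8
    6   9]
 [  8   7   7   8  16  39  59  75  94  98  97  93  73  66  38  12   7   8
    8   9]
 [  8   9  10   8   8   8   8  18  49  62  52  36  23  10   8   7   8   9
   10  13]
 [  6   6   8   8   5   9   8  13  57  70  50  17  13  12  10   9   9  10
   13  12]
 [  7   6   6   7   7   7   9  15  80  96  66  19  14  13  13  12  12  11
   12  13]
 [  5   7   7   8   8  10   9  22  83  96  59  16  14  13  14  11  13  13
   14  13]
 [ 15  26  31  33  34  40  28  34  87  97  58  35  30  27  26  18  12  12
   12  12]
 [ 52  66  73  75  75  76  51  45  8
[... 268 characters left out ...]
  78  76  75  76  74  76
   77  76]
 [ 77  76  75  76  78  61  59  75  73  93 100 104  80  74  75  76  76  76
   78  75]
 [ 76  77  76  74  76  81  57  41  42  60  68  70  70  73  77  77  79  78
   78  79]
 [ 76  76  78  71  61  64  71  60  46  40  47  45  55  59  77  80  81  80
   80  80]
 [ 77  78  79  66  64  66  71  79  63  56  55  64  56  41  73  80  79  80
   81  80]]
-264.4617652838249 [510.98  53.08] 5.538463046281189
-262.9617652838249 [511.    53.82] 5.607288439363414
-261.4617652838249 [510.74  54.59] 5.6749773322822135
side coast (array([ 509.24371625, -261.34752529]), np.float64(22.365090349865437))
top coast (array([ 510.27232361, -263.88577271]), np.float64(21.88848904267589))
```

Emit:
{"api": "move_arm", "payload": {"steps": [[[0,0,0],0,1],[[0,0,0],0,1]]}}

```text
t: 10.73
ee_pos: [511.8, -262.9, 102.2]
orientation: [2.778, 1.465, 0.001]
ft_force: [-0.2, 0.1, 0.0]
width: 21.0
grasp_force: 30.0
```

Emit:
{"api": "move_arm", "payload": {"steps": [[[0,0,0],0,1]]}}

```text
t: 10.82
ee_pos: [511.7, -262.8, 102.0]
orientation: [2.778, 1.465, 0.001]
ft_force: [-0.1, 0.5, -0.5]
width: 20.8
grasp_force: 30.0
```

Emit:
{"api": "move_arm", "payload": {"steps": [[[-0.06,-0.03,0],0,1],[[0,0,0.1],0,1],[[0,0,0.1],0,1],[[0,0,0.1],0,1],[[0,0,0.1],0,1],[[0,0,0],0,1],[[0,0,0],0,1]]}}

```text
t: 11.4
ee_pos: [509.9, -263.5, 91.3]
orientation: [-2.779, -1.465, 0.001]
ft_force: [-0.6, -0.3, -1.4]
width: 20.9
grasp_force: 30.0
```

Emit:
{"api": "move_arm", "payload": {"steps": [[[0,0,0.1],0,1],[[0,0,0.1],0,1],[[0,0,0.1],0,1],[[0,0,0.1],0,1],[[0,0,0],0,1],[[0,0,0],0,1]]}}

```text
t: 11.9
ee_pos: [509.9, -263.5, 81.4]
orientation: [-2.779, -1.465, 0.001]
ft_force: [-0.3, -0.1, -0.2]
width: 20.9
grasp_force: 30.0
```

Emit:
{"api": "move_arm", "payload": {"steps": [[[0,0,0.1],0,1],[[0,0,0.1],0,1],[[0,0,0.1],0,1],[[0,0,0.04],0,1],[[0,0,0.04],0,1],[[0,0,0],0,1]]}}

```text
t: 12.4
ee_pos: [510.0, -263.5, 71.9]
orientation: [-2.779, -1.465, 0.0]
ft_force: [0.6, -0.1, -1.0]
width: 20.7
grasp_force: 30.0
```

Emit:
{"api": "move_arm", "payload": {"steps": [[[0,0,0.04],0,1],[[0,0,0.04],0,1],[[0,0,0],0,1],[[0,0,0],0,1]]}}

```text
t: 12.73
ee_pos: [510.2, -263.7, 70.3]
orientation: [2.779, 1.465, 0.0]
ft_force: [0.5, -0.0, 1.1]
width: 20.3
grasp_force: 30.0
```

Emit:
{"api": "move_arm", "payload": {"steps": [[[0,0,0.03],0,1],[[0,0,0.03],0,1],[[0,0,0],0,1],[[0,0,0],0,1]]}}

```text
t: 13.07
ee_pos: [510.3, -263.7, 68.9]
orientation: [2.779, 1.465, 0.0]
ft_force: [-0.5, 0.0, 2.7]
width: 20.8
grasp_force: 30.0
```

Contact with the plate is confirmed, at about 3.5 N. Now I sweep the angle.

Emit:
{"api": "move_arm", "payload": {"steps": [[[0,0,0],0.4,1],[[0,0,0],0.4,1],[[0,0,0],0.4,1],[[0,0,0],0.4,1],[[0,0,0],0,1]]}}

```text
t: 13.48
ee_pos: [510.4, -263.8, 68.9]
orientation: [2.875, 1.266, 0.001]
ft_force: [-0.5, -0.5, 2.5]
width: 20.6
grasp_force: 30.0
```

Emit:
{"api": "move_arm", "payload": {"steps": [[[0,0,0],0.4,1],[[0,0,0],0.4,1],[[0,0,0],0.4,1],[[0,0,0],0.4,1],[[0,0,0],0,1]]}}

```text
t: 13.9
ee_pos: [510.3, -263.8, 68.9]
orientation: [2.955, 1.064, 0.0]
ft_force: [-0.8, 0.0, 2.6]
width: 20.9
grasp_force: 30.0
```

Emit:
{"api": "move_arm", "payload": {"steps": [[[0,0,0],0.4,1],[[0,0,0],0.4,1],[[0,0,0],0.4,1],[[0,0,0],0.4,1],[[0,0,0],0,1]]}}

```text
t: 14.32
ee_pos: [510.2, -263.9, 68.8]
orientation: [3.022, 0.856, 0.0]
ft_force: [-0.6, -1.0, 3.5]
width: 20.5
grasp_force: 30.0
```

Emit:
{"api": "move_arm", "payload": {"steps": [[[0,0,0],0.4,1],[[0,0,0],0.4,1],[[0,0,0],0.4,1],[[0,0,0],0.4,1],[[0,0,0],0,1]]}}

```text
t: 14.73
ee_pos: [510.0, -263.8, 68.7]
orientation: [3.075, 0.644, -0.0]
ft_force: [-1.0, -1.6, 2.4]
width: 20.6
grasp_force: 30.0
```

Emit:
{"api": "move_arm", "payload": {"steps": [[[0,0,0],0.4,1],[[0,0,0],0.4,1],[[0,0,0],0.4,1],[[0,0,0],0,1]]}}

```text
t: 15.07
ee_pos: [509.7, -263.2, 68.2]
orientation: [-3.104, -0.482, 0.001]
ft_force: [1.1, -0.5, -2.1]
width: 20.7
grasp_force: 30.0
```

The force vanished at crossbar yaw of about −1.26 rad, so the foot is in the slot. Descending.

Emit:
{"api": "move_arm", "payload": {"steps": [[[0,0,0.06],0,1],[[0,0,0.06],0,1],[[0,0,0.06],0,1],[[0,0,0],0,1],[[0,0,0],0,1]]}}

```text
t: 15.48
ee_pos: [510.0, -263.5, 63.9]
orientation: [-3.104, -0.481, 0.001]
ft_force: [-0.5, 0.5, -2.1]
width: 20.7
grasp_force: 30.0
```

Emit:
{"api": "move_arm", "payload": {"steps": [[[0,0,0.06],0,1],[[0,0,0.06],0,1],[[0,0,0.03],0,1],[[0,0,0],0,1],[[0,0,0],0,1]]}}

```text
t: 15.9
ee_pos: [510.0, -263.6, 60.4]
orientation: [-3.104, -0.481, 0.0]
ft_force: [0.1, -0.1, -1.2]
width: 20.7
grasp_force: 30.0
```

Emit:
{"api": "move_arm", "payload": {"steps": [[[0,0,0.02],0,1],[[0,0,0],0,1],[[0,0,0.02],0,1],[[0,0,0],0,1]]}}

```text
t: 16.23
ee_pos: [510.1, -263.6, 59.4]
orientation: [3.105, 0.481, -0.0]
ft_force: [0.5, -0.3, -1.3]
width: 20.6
grasp_force: 30.0
```

Emit:
{"api": "move_arm", "payload": {"steps": [[[0,0,0.02],0,1],[[0,0,0],0,1],[[0,0,0],0,1]]}}

```text
t: 16.48
ee_pos: [510.1, -263.6, 59.0]
orientation: [3.105, 0.481, 0.0]
ft_force: [-0.0, 1.0, -0.4]
width: 20.7
grasp_force: 30.0
```

Emit:
{"api": "move_arm", "payload": {"steps": [[[0,0,0.02],0,1],[[0,0,0],0,1],[[0,0,0],0,1]]}}

```text
t: 16.73
ee_pos: [510.2, -263.6, 58.6]
orientation: [3.104, 0.481, 0.0]
ft_force: [0.2, -1.0, 1.8]
width: 20.5
grasp_force: 30.0
```

The collar is resting on the top coaster (contact at TCP z 58.7). I raise it half a millimetre and turn a quarter turn.

Emit:
{"api": "move_arm", "payload": {"steps": [[[0,0,-0.02],0,1],[[0,0,0],-0.5,1],[[0,0,0],-1,1],[[0,0,0],-1,1],[[0,0,0],-1,1],[[0,0,0],-1,1],[[0,0,0],-1,1],[[0,0,0],-1,1],[[0,0,0],-1,1],[[0,0,0],-1,1]]}}

```text
t: 17.57
ee_pos: [510.0, -263.6, 58.9]
orientation: [-2.716, -1.579, 0.0]
ft_force: [0.3, 0.5, -0.2]
width: 20.3
grasp_force: 30.0
```

Emit:
{"api": "move_arm", "payload": {"steps": [[[0,0,0],-1,1],[[0,0,0],-1,1],[[0,0,0],-1,1],[[0,0,0],-1,1],[[0,0,0],-1,1],[[0,0,0],-1,1],[[0,0,0],-1,1],[[0,0,0],-1,1],[[0,0,0],-1,1],[[0,0,0],-0.5,1],[[0,0,0],0,1]]}}

```text
t: 18.48
ee_pos: [510.0, -263.6, 58.9]
orientation: [-1.853, -2.537, 0.0]
ft_force: [-0.6, 0.1, 0.3]
width: 20.8
grasp_force: 30.0
```

Emit:
{"api": "move_arm", "payload": {"steps": [[[0,0,-0.04],0,1],[[0,0,-0.04],0,1],[[0,0,-0.04],0,1],[[0,0,-0.04],0,1],[[0,0,-0.06],0,1],[[0,0,-0.1],0,1],[[0,0,-0.1],0,1],[[0,0,0],0,1]]}}

```text
t: 19.15
ee_pos: [510.2, -263.7, 69.8]
orientation: [1.855, 2.535, 0.0]
ft_force: [0.8, -0.1, -6.7]
width: 21.2
grasp_force: 30.0
```

Emit:
{"api": "move_arm", "payload": {"steps": [[[0,0,-0.1],0,1],[[0,0,-0.2],0,1],[[0,0,-0.3],0,1],[[0,0,-0.3],0,1],[[0,0,-0.3],0,1],[[0,0,-0.2],0,1],[[0,0,-0.1],0,1],[[0,0,0],0,1]]}}

```text
t: 19.82
ee_pos: [510.6, -263.9, 107.9]
orientation: [1.855, 2.534, 0.0]
ft_force: [0.6, -0.2, -6.0]
width: 20.8
grasp_force: 30.0
```

Emit:
{"api": "move_arm", "payload": {"steps": [[[0.3,0.17,0],0,1],[[0.6,0.34,0],0,1],[[0.7,0.4,0],0,1],[[0.7,0.4,0],0,1],[[0.7,0.4,0],0,1],[[0.7,0.4,0],0,1],[[0.7,0.4,0],0,1],[[0.7,0.4,0],0,1],[[0.7,0.4,0],0,1],[[0.7,0.4,0],0,1],[[0.7,0.4,0],0,1],[[0.7,0.4,0],0,1],[[0.7,0.4,0],0,1],[[0.7,0.4,0],0,1],[[0.45,0.25,0],0,1],[[0.25,0.12,0],0,1],[[0,0,0],0,1],[[0,0,0],0,1]]}}

```text
t: 21.32
ee_pos: [569.5, 17.5, 106.7]
orientation: [-1.854, -2.536, 0.001]
ft_force: [-0.7, 0.6, -6.9]
width: 20.3
grasp_force: 30.0
```

Run:
```python
from h import *
b=snap("side");o=ctrl.get_obs();p=o["ee_pos"];print(p,o["ft_force"])
im=b["image"].astype(int);zb=p[2]-61.3
u=proj(b,[p[0],p[1],zb+24])
A=up(b["image"],u,(36,32),9)
for x,y,r,z,col in((p[0],p[1],47,zb,(255,0,255)),(568.5,18,62,11,(0,255,0)),(568.77,18.69,62,0,(0,255,0))):
  for t in T:
    P=(proj(b,[x+r*np.cos(t),y+r*np.sin(t),z])-np.floor(u)+[36,32]+.5)*9
    cv2.circle(A,(int(P[0]),int(P[1])),1,col,-1)
cv2.imwrite("pics/carry.png",A)
n=near(im.shape,u,34)
m=(n&(im.mean(2)<62)&(abs(im[...,0]-im[...,2])<12))
print(m.sum())
```

```text
[569.46325248  17.10389755 106.71348331] [-0.61737442 -0.58297699 -5.80200727]
469
```

View pics/carry.png

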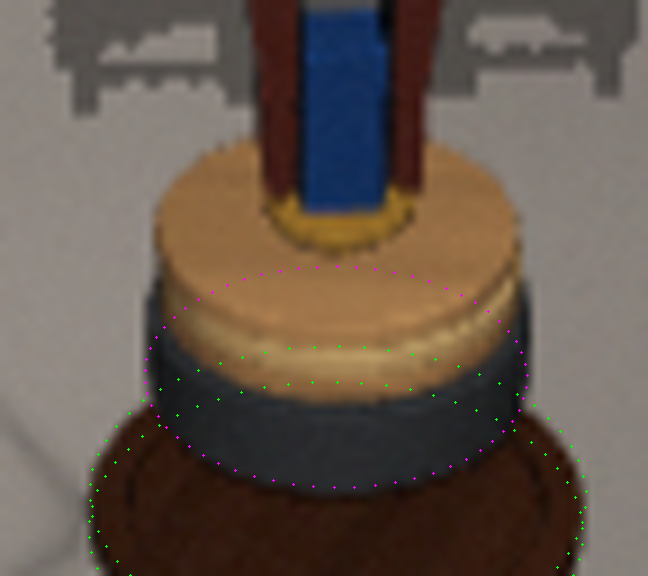

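The base and coasters hang level under the post. The base's centre (337) is in line with the tray's centre (337). Lowering.

Emit:
{"api": "move_arm", "payload": {"steps": [[[0,0,0.1],0,1],[[0,0,0.2],0,1],[[0,0,0.25],0,1],[[0,0,0.25],0,1],[[0,0,0.25],0,1],[[0,0,0.2],0,1],[[0,0,0.1],0,1],[[0,0,0.05],0,1],[[0,0,0],0,1]]}}

```text
t: 22.12
ee_pos: [569.7, 17.7, 71.5]
orientation: [-1.855, -2.535, 0.001]
ft_force: [0.2, 0.1, -6.0]
width: 19.8
grasp_force: 30.0
```

Emit:
{"api": "move_arm", "payload": {"steps": [[[0,0,0.04],0,1],[[0,0,0.02],0,1],[[0,0,0.02],0,1],[[0,0,0.02],0,1],[[0,0,0.02],0,1],[[0,0,0],0,1]]}}

```text
t: 22.62
ee_pos: [569.9, 17.6, 68.9]
orientation: [1.856, 2.535, 0.0]
ft_force: [0.5, -0.1, -6.3]
width: 20.0
grasp_force: 30.0
```

Emit:
{"api": "move_arm", "payload": {"steps": [[[0,0,0.02],0,1],[[0,0,0.02],0,1],[[0,0,0.02],0,1],[[0,0,0.02],0,1],[[0,0,0],0,1],[[0,0,0],0,1]]}}

```text
t: 23.12
ee_pos: [570.2, 17.6, 67.2]
orientation: [1.855, 2.535, 0.001]
ft_force: [0.4, -0.0, -1.1]
width: 19.7
grasp_force: 30.0
```

Emit:
{"api": "move_arm", "payload": {"steps": [[[0,0,0.02],0,1],[[0,0,0.02],0,1],[[0,0,0.02],0,1],[[0,0,0.02],0,1],[[0,0,0],0,1],[[0,0,0],0,1]]}}

```text
t: 23.62
ee_pos: [569.9, 17.6, 64.9]
orientation: [1.856, 2.535, 0.0]
ft_force: [0.3, -0.0, 0.7]
width: 20.2
grasp_force: 30.0
```

Emit:
{"api": "move_arm", "payload": {"steps": [[[0,0,0],0,0.7],[[0,0,0],0,0.6],[[0,0,0],0,0.5],[[0,0,0],0,0.5],[[0,0,0],0,0.5]]}}

```text
t: 24.03
ee_pos: [569.9, 17.6, 65.0]
orientation: [1.855, 2.535, 0.0]
ft_force: [-0.9, -0.3, 0.0]
width: 43.5
grasp_force: 0.0
```

Emit:
{"api": "move_arm", "payload": {"steps": [[[0,0,-0.2],0,0.5],[[0,0,-0.5],0,0.5],[[0,0,-1],0,0.5],[[0,0,-1],0,0.5],[[0,0,-1],0,0.5],[[0,0,-1],0,0.5],[[0,0,-0.5],0,0.5],[[0,0,0],0,0.5],[[0,0,0],0,0.5]]}}

```text
t: 24.78
ee_pos: [570.3, 17.6, 196.2]
orientation: [1.854, 2.533, 0.002]
ft_force: [-0.5, -0.5, -0.8]
width: 43.8
grasp_force: 0.0
```

Run:
```python
from h import *
b=snap("side");print(ctrl.get_obs()["ee_pos"],ctrl.get_obs()["ft_force"])
cv2.imwrite("pics/end.png",up(b["image"],proj(b,[568,17,40]),(50,50),6))
```

```text
[569.55176404  17.62294839 195.0350413 ] [ 0.66166914 -0.29397832  0.33158048]
```

View pics/end.png

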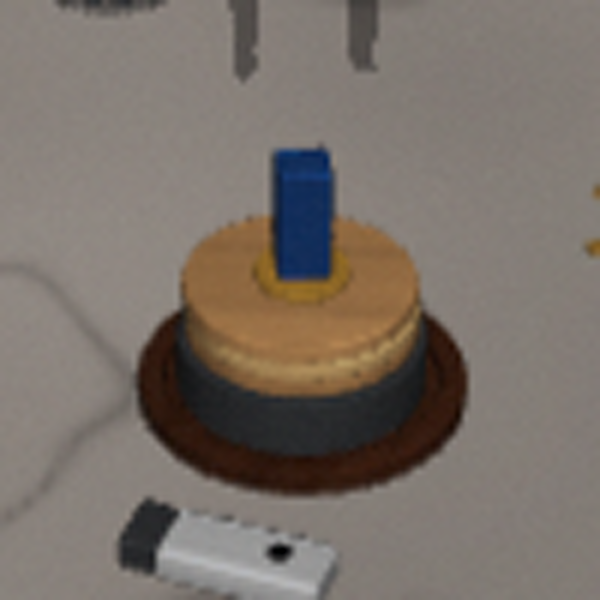

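The stack sits level in the tray recess around (300,380), and the post stands upright in it with its collar on the top coaster. Handing in.

```bash
python3 -c "
from workcell import ctrl
print(ctrl.close_job())"
```

```text
the job is handed in; nothing more can be done
None
```

The job is handed in at about 25 s of the 72 s: the post was threaded and locked, and it carried the base and coasters into the tray recess, where it now stands upright in the stack; no verdict came back.

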